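Put the repair bench in order

ROBOT

A 7-joint arm with a two-finger parallel gripper is mounted at the origin on a cart in front of the work surface, level with it; the furniture and walls round the work are solid. World frame = base frame: x ahead of the robot, y to its left, z up, the work surface at z = 0. Lengths are in m, angles in rad, forces in N, time in s.
With the tool pointing down it reaches from about 0.4 to 0.85 m from the base axis. Payload 4.4 kg.
Tool frame: the origin (TCP) lies midway between the tips of the shut fingers; the grasp point (between the pads) lies env.tcp_to_grasp behind it (env.tcp_to_grasp is the distance from the TCP to the grasp point, in m); z points along the fingers, y is the line along which they close (so a half turn about z gives the same grasp; the last joint's range is limited). The gripper opens to 94 mm and grips with 3 to 60 N. Pads are 16 mm wide; open, the fingers measure 119 mm over their backs; the gripper's body (75 mm by 177 mm) begins 78 mm behind the grasp point.
Start: joints at [-1.324, 0.628, 0.038, 1.517, -0.027, 0.996, -0.02], TCP at [0.2, 0.618, 0.205] pointing down, gripper open.
Joint ranges: [-3.06, 3.06], [-0.37, 2.12], [-1.25, 1.32], [0.18, 2.47], [-1.1, 4.24], [0.23, 1.98], [-2.94, 2.94]. Speed limits (rad/s): [2.57, 2.57, 3.14, 3.14, 3.14, 3.14, 3.14].

INTERFACE

Orientations are given as a rotation vector (axis times angle).
In Python, from cell import env gives the robot as it stands. The module is installed in compiled form; this text tells all that it offers. Calls block until the motion is done:
- env.movep(position, orientation): joint-space move of the TCP to a pose.
- env.servo_line(position, max_speed=0.15, attitude=None, stop_force=None): straight line of the TCP; attitude=None keeps the orientation; max_speed is the mean speed in m/s. With stop_force (N) it stops when the force on the tool has changed by that much, and returns True; else False.
- env.move_joints(angles): joint-space move.
- env.move_gripper(opening, grasp_force=None): finger opening in m; grasp_force is the grip in N (None keeps the last); returns when the fingers have stopped.
- env.wait(seconds).
- env.solve_ik(position, orientation): joint angles nearest the present ones, or None.
- env.read_state(): the state.
- env.camera(name): name is "side" or "top" or "wrist"; returns a dict with "pixels" (384x512x3 uint8, red, green, blue), "K" (3x3 intrinsics, pixels), "k1" (the pictures are not rectified: a ray, as slopes to the right and down, at radius r is drawn at 1 + k1 r^2 times it, then the intrinsics apply), "rvec" (rotation vector, rad) and "tvec" (3), from world to camera coordinates, as OpenCV has them. Camera axes: x right, y down, z forward; pixel columns grow to the right and rows downward; lengths in m; the calibration is good to about 2 mm. A picture is of the moment at which its call begins. There is no depth.
A pose or a line that the arm cannot do raises env.MotionError and nothing moves.
- env.close_job(): hands the job in; it is judged then, once.
The state is a dict: "time": time; "joint_pos": joint angles; "dq": joint speeds; "effort": joint torques, N m; "ee_pos": TCP position; "tool_rot": TCP orientation; "ft_force": force on the tool from outside, world axes, zero at the start; "ft_torque": the same for the moment, N m; "gripper_width": finger opening in m; "grip_force": force on a finger pad.
Only numpy, scipy, OpenCV 4.12 (cv2) and the standard library are available. Lean on these libraries where they do the work, as an engineer would, in place of code of your own. Each camera call takes 0.05 s, during which the arm holds its last target. There are 200 camera calls.

TASK

The light is repaired: sort what is left on the bench. Press the side cutters home in the foam pocket that is cut to their shape, lay the solder spool and the braid reel flat side by side in the undivided tray, and lay the two cable connectors flat in the two-bay tray, one in each bay.

Things in the scene. Friction and masses are not known exactly. Their poses are not given: they have to be found in the camera images.
- side_cutters: Side cutters, orange grips, lying flat, rigid: 63 wide, 140 long, 14 mm high, 95 g. Origin: middle of the underside, z up, +y to the nose (tip at y = +70, handle ends at -70 mm). Grasp over both handles across x at y = -30 mm, low: 60 mm wide and parallel from y = -40 to -21; it narrows to 19 mm at y = 41 to 52. At the start the nose points to the robot within 30 degrees.
- solder_spool: Spool of solder wire with blue flanges, lying flat, hole upright: 62 mm across, 29 mm high, 240 g. Origin: centre of its underside, z up. Grasp it across the flanges in any direction.
- wick_reel: Smaller yellow reel of desoldering braid, lying flat: 52 mm across, 14 mm high, 20 g. Origin: centre of its underside, z up. Grasp it across the rim in any direction, fingertips low.
- connector_a: Three-pin cable connector, light metal shell; 19 wide, 64 long, 19 mm high, solid, 45 g, lying down. Origin: centre of its underside; y along its length, z up. Take it across its 19 mm width. The two connectors are interchangeable: either may go in either bay.
- connector_b: Three-pin cable connector, black shell; 19 wide, 64 long, 19 mm high, solid, 45 g, lying down. Origin: centre of its underside; y along its length, z up. Take it across its 19 mm width. The two connectors are interchangeable: either may go in either bay.
- foam_insert: Fixed black foam slab 132 (x) by 180 (y) by 14 mm; yaw within 12 deg. Origin: centre of underside, z up. Pocket for the cutters, light grey floor at z = 4 mm: 70 wide from y = -75 to 34 mm (handles), 30 wide from 34 to 75 (nose); finger notches from y = -52 to -8 widen it to 112. Seated cutters: origins in line, same +y, 5 mm play all round; the other way round does not fit.
- open_tray: Undivided grey tray for solder spool and braid reel, fixed, yaw within 12 deg: outside 130 (x) by 168 (y) by 22 mm high, walls 4 mm, floor 4 mm thick; clear inside 122 by 160 mm. Room for both side by side along y, centres about 40 mm either side of the middle. Origin: centre of the underside, z up.
- two_bay_tray: Grey tray for the connectors, fixed, yaw within 12 deg: outside 110 (x) by 162 (y) by 22 mm high, walls 4 mm, floor 4 mm thick, one 4 mm dividing wall along x at y = 0. Two bays, each 102 (x) by 75 mm (y), centred at y = +39.5 and -39.5 mm. Origin: centre of the underside, z up.
There are look-alikes about, which are no part of the job. Leave any pink look-alike of the connector_a alone.

How it is judged:
By the outcome, as a careful person would: the job done as asked, in the order asked, and still so for the second after the job is handed in, with the robot touching nothing.
It also fails if it takes over 122 s, if anything falls off the work surface, if the arm or the gripper's body presses on something with over 40 N, if the wrist force passes 120 N, or if a joint passes its speed limit or range.

## Working session

There is one attempt and no reset: what is moved stays moved. The work goes in short steps, each a Python script; the robot and the scene stay as the last script left them, time stands still between calls to the robot, and variables do not carry over. Pictures are saved under pics/ and viewed, at most 14 in all, crops included, and the job is handed in when it is done.

```bash
mkdir -p pics; cat > h.py <<'E'
import numpy as np, cv2
from scipy.spatial.transform import Rotation as R
from cell import env
def save(n,f):
    c=env.camera(n); cv2.imwrite(f'pics/{f}.png',cv2.cvtColor(c['pixels'],cv2.COLOR_RGB2BGR)); np.savez(f'pics/{f}.npz',**c); return c
def ray(c,uv):
    K=c['K'];uv=np.atleast_2d(np.asarray(uv,float))
    k=np.array([float(c['k1']),0,0,0,0])
    p=cv2.undistortPointsIter(uv[:,None],K,k,None,None,(3,100,1e-12))[:,0]
    M=cv2.Rodrigues(np.asarray(c['rvec'],float))[0]
    return -M.T@np.asarray(c['tvec'],float).ravel(), np.c_[p,np.ones(len(p))]@M
def onz(c,uv,z):
    o,d=ray(c,uv); return o+d*((z-o[2])/d[:,2])[:,None]
def tri(c1,a,c2,b):
    o1,d1=ray(c1,a);o2,d2=ray(c2,b);d1=d1[0];d2=d2[0]
    s=np.linalg.lstsq(np.c_[d1,-d2],o2-o1,rcond=None)[0]
    p,q=o1+s[0]*d1,o2+s[1]*d2
    return (p+q)/2,np.linalg.norm(p-q)
def down(a): # tool down, closing axis y at world angle a
    y=np.array([np.cos(a),np.sin(a),0]);z=np.array([0,0,-1.]);return R.from_matrix(np.c_[np.cross(y,z),y,z]).as_rotvec()
E
python3 - <<'E'
from h import *
for n in('top','side','wrist'):
    c=save(n,n+'0');M=cv2.Rodrigues(np.array(c['rvec'],float))[0];print(n,-M.T@np.array(c['tvec']).ravel(),c['K'].tolist(),c['k1'])
s=env.read_state();print(s['time'],env.tcp_to_grasp,s['ee_pos'],s['tool_rot'])
E
```

```text
top [0.37834225 0.01543633 0.97627848] [[361.88830091510806, 0.0, 256.0872841172425], [0.0, 361.88830091510806, 188.97003163550005], [0.0, 0.0, 1.0]] -0.0777032992703508
side [-0.09100758 -0.35571275  1.08729103] [[444.61342748656006, 0.0, 255.45708672167893], [0.0, 444.61342748656006, 196.5072062586879], [0.0, 0.0, 1.0]] 0.04764213860205381
wrist [0.12096166 0.64359128 0.38249624] [[324.68228583678433, 0.0, 257.78953142982823], [0.0, 324.68228583678433, 185.6535824290353], [0.0, 0.0, 1.0]] -0.057989555302940074
0.15 0.0188 [0.19981872 0.61800845 0.20476844] [-4.89238890e-01 -3.10304923e+00  2.23034499e-03]
```

View pics/top0.png

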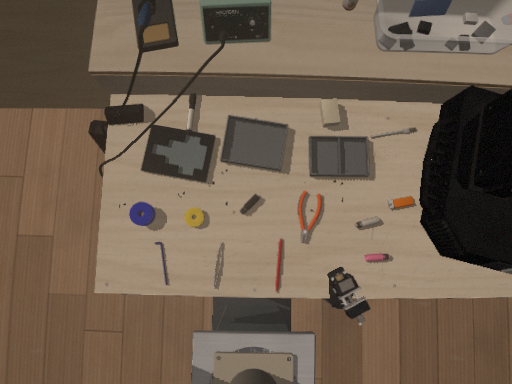

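View pics/side0.png

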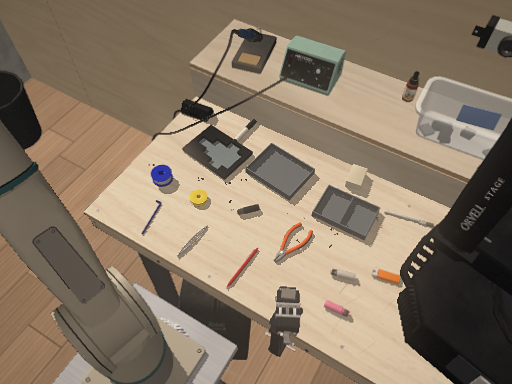

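The top view shows:
- Spool: blue, (143,214).
- Reel: yellow, (195,217).
- Cutters: (311,215), nose at (305,238).
- Foam: (180,153).
- Open tray: (255,144).
- Two-bay tray: (339,157).
- Connector candidates: silver (368,222), black (250,205), pink (376,258), orange (401,203).

The silver and black ones fit the description. I'll confirm them in an enlarged crop.

```bash
python3 - <<'E'
import cv2,numpy as np
t=cv2.imread('pics/top0.png');s=cv2.imread('pics/side0.png')
f=lambda im,x,y,w,h:cv2.resize(im[y:y+h,x:x+w],(400,300),interpolation=cv2.INTER_CUBIC)
cv2.imwrite('pics/m1.png',np.vstack([np.hstack([f(t,130,105,120,90),f(s,180,115,104,78)]),np.hstack([f(t,320,180,120,90),f(t,220,180,80,60)])]))
cv2.imwrite('pics/m2.png',np.vstack([np.hstack([f(t,280,180,80,60),f(s,260,210,80,60)]),np.hstack([f(t,300,250,80,60),f(s,220,265,120,90)])]))
E
```

```text
(no output)
```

View pics/m1.png

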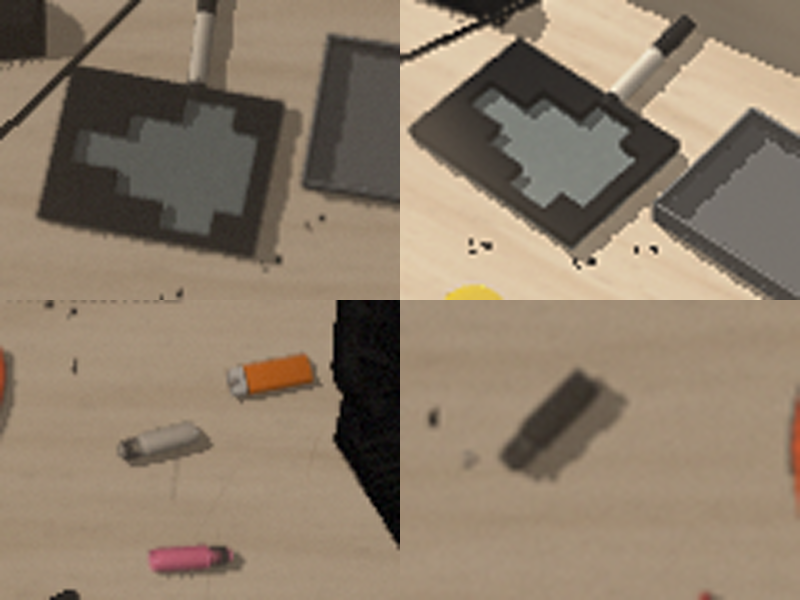

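View pics/m2.png

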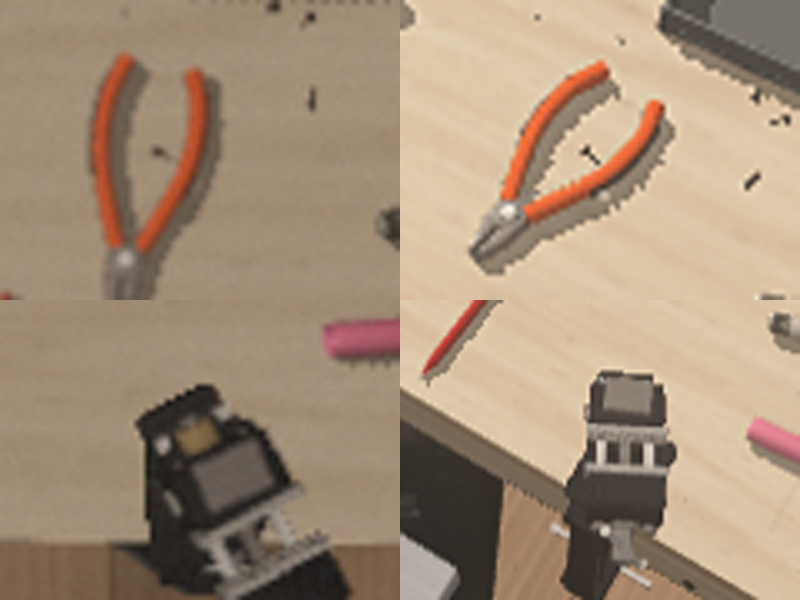

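The crop shows the silver connector at top px (368,222) and the black one at (250,205). Both have a cylinder shell and a pin end, so they are a and b. The orange one is a lighter and the pink one is the decoy, so both stay put. The pocket's nose points left in the image, which is +y in the world. The object at (345,290) is a clamp-like obstacle. Next, wrist views from two places.

```bash
python3 - <<'E'
from h import *
c=env.camera('top');d=env.camera('side')
for n,a,b in [('spool',(143,214),(162,176)),('reel',(195,217),(199,197)),('clampTop',(346,286),(288,296)),('conA',(368,222),(345,274)),('conB',(250,205),(249,209)),('stage',(425,170),(405,300)),('shelf',(240,95),None),('2bay',(339,157),(347,211)),('open',(255,144),(281,171)),('foam',(180,153),(218,151)),('blackbox',(125,114),(196,110)),('cutter',(311,215),(294,242))]:
    print(n,onz(c,a,0.02)[0].round(3), tri(c,a,d,b)[0].round(3) if b else '')
print(env.read_state()['time'])
o=down(np.pi/2)
for i,p in enumerate([(.5,.22,.28),(.5,.02,.28)]):
    env.movep(p,o); w=save('wrist',f'w{i}'); print(env.read_state()['time'])
a=[cv2.imread(f'pics/w{i}.png') for i in (0,1)]
cv2.imwrite('pics/w01.png',cv2.resize(np.vstack(a),(400,600),interpolation=cv2.INTER_AREA))
E
```

```text
spool [0.453 0.298 0.02 ] [0.453 0.301 0.014]
reel [0.448 0.159 0.02 ] [0.448 0.162 0.014]
clampTop [ 0.276 -0.24   0.02 ] [ 0.284 -0.218  0.099]
conA [ 0.444 -0.302  0.02 ] [ 0.444 -0.303  0.015]
conB [0.483 0.015 0.02 ] [0.484 0.015 0.019]
stage [ 0.591 -0.468  0.02 ] [ 0.58  -0.503 -0.126]
shelf [0.792 0.05  0.02 ] 
2bay [ 0.621 -0.226  0.02 ] [ 0.622 -0.227  0.018]
open [0.651 0.005 0.02 ] [0.653 0.005 0.014]
foam [0.621 0.208 0.02 ] [0.621 0.211 0.014]
blackbox [0.73  0.368 0.02 ] [0.729 0.371 0.017]
cutter [ 0.46  -0.148  0.02 ] [ 0.459 -0.147  0.017]
0.25
2.1333
3.0
```

View pics/w01.png

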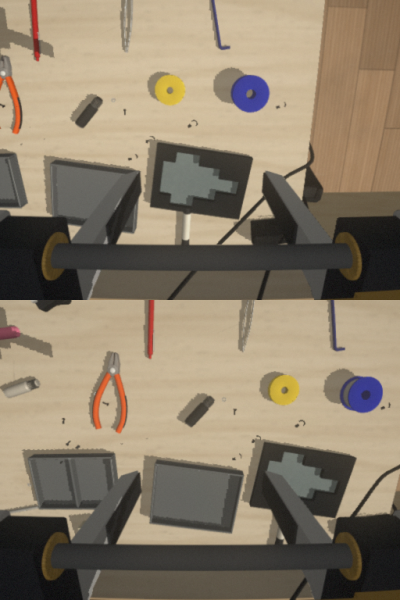

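w0 (top half) shows the foam at about (258,230), the reel at (218,115), the spool at (320,119) and the black connector at (114,142), all in full-size px. w1 shows the cutters at (140,125), silver connector at (27,112), two-bay tray at (95,230) and open tray at (250,250). The fingers hide a corner of the foam in w1. Now I'll measure.

```bash
cat > m.py <<'E'
from h import *
def load(f): return dict(np.load(f'pics/{f}.npz'))
def comp(m,seed):
    n,l,s,ce=cv2.connectedComponentsWithStats(m.astype(np.uint8))
    ids=[i for i in range(1,n) if s[i,4]>25]
    i=min(ids,key=lambda i:np.abs(np.argwhere(l==i)[:,::-1]-seed).sum(1).min())
    return (l==i).astype(np.uint8)
def cont(m): return max(cv2.findContours(m,0,cv2.CHAIN_APPROX_NONE)[0],key=cv2.contourArea)[:,0].astype(float)
def grey(c,hi=150,ch=22,k=5):
    p=c['pixels'].astype(int);m=((p.max(2)-p.min(2)<ch)&(p.max(2)<hi)).astype(np.uint8)
    return cv2.morphologyEx(m,cv2.MORPH_OPEN,np.ones((k,k)))
def hsv(c): return cv2.cvtColor(c['pixels'],cv2.COLOR_RGB2HSV).astype(int)
def rect(c,ct,z):
    q=onz(c,ct,z);(x,y),(a,b),_=cv2.minAreaRect((q[:,:2]*1000).astype(np.float32))
    bx=cv2.boxPoints(((x,y),(a,b),_)); e=[bx[1]-bx[0],bx[2]-bx[1]];e=max(e,key=np.linalg.norm)
    return x/1000,y/1000,np.degrees(np.arctan2(e[1],e[0]))%180,max(a,b),min(a,b)
E
python3 - <<'E'
from m import *
T,S,A,B=[load(f) for f in('top0','side0','w0','w1')]
def cen(m): M=cv2.moments(m,True);return M['m10']/M['m00'],M['m01']/M['m00']
np.set_printoptions(precision=4,suppress=True)
for n,z,v in [('foam',.014,[(A,(240,240)),(T,(160,150))]),('open',.022,[(B,(245,250)),(T,(255,144))]),('2bay',.022,[(B,(65,230)),(T,(325,157))])]:
    for c,sd in v:
        m=comp(grey(c,k=3 if c is T else 7),sd); print(n,np.round(rect(c,cont(m),z),4),m.sum())
bl=lambda c:(abs(hsv(c)[...,0]-118)<14)&(hsv(c)[...,1]>130)
ye=lambda c:(abs(hsv(c)[...,0]-26)<6)&(hsv(c)[...,1]>150)
orr=lambda c:(abs(hsv(c)[...,0]-8)<7)&(hsv(c)[...,1]>150)
for n,f,z,v in [('spool',bl,.029,[(T,(143,214)),(A,(320,119)),(B,(463,120))]),('reel',ye,.014,[(T,(195,217)),(A,(218,115)),(B,(364,115))]),('cut',orr,.01,[(T,(301,205)),(T,(321,205)),(B,(124,135)),(B,(155,135))])]:
    for c,sd in v:
        m=comp(f(c),sd);print(n,np.round(rect(c,cont(m),z),4),cen(m))
for c,sd in[(T,(250,205)),(A,(114,142)),(B,(255,137))]:
    m=comp(grey(c,95,14,1 if c is T else 2),sd);print('conB',np.round(rect(c,cont(m),.0095),4),cen(m))
for c,sd in[(T,(368,222)),(B,(27,112))]:
    p=c['pixels'].astype(int); m=comp((hsv(c)[...,1]<50)&(p.max(2)>60),sd);print('conA',np.round(rect(c,cont(m),.0095),4),cen(m),m.sum())
E
```

```text
foam [  0.6228   0.2183  80.9439 178.8809 139.0997] 9905
foam [  0.6278   0.2164  81.2738 188.0194 141.8692] 3154
open [  0.6507   0.0107  82.0254 167.0182 136.571 ] 9100
open [  0.655    0.0073  81.7079 168.5735 134.571 ] 2908
2bay [  0.7301   0.0119  91.041  937.019  375.9405] 53276
2bay [  0.6235  -0.2257  91.4167 166.2327 112.4446] 2403
spool [ 0.4534  0.3047  3.5549 55.7393 50.4775] (138.6881188118812, 212.63861386138615)
spool [ 0.4529  0.3033 79.5573 59.0993 57.9935] (320.518, 119.464)
spool [ 0.4532  0.303  91.35   59.4989 58.3496] (467.0668583752696, 120.77354421279655)
reel [ 0.4488  0.163   2.3181 48.0308 47.9566] (193.99239543726236, 216.8022813688213)
reel [  0.448    0.1669 152.4256  49.9271  49.8931] (217.08582089552237, 114.70149253731343)
reel [ 0.4477  0.1648 90.7254 52.4368 49.2852] (362.8214607754734, 114.59873760144274)
cut [  0.4762  -0.1247 176.7367 100.4051  17.4027] (301.2773109243698, 209.32773109243698)
cut [  0.4694  -0.1617 163.0486  99.7577  18.6679] (315.7107438016529, 212.2396694214876)
cut [  0.4674  -0.1575 163.1749 101.8728  19.9346] (126.91603053435115, 128.2385496183206)
cut [  0.4737  -0.1207 176.7068 102.5089  17.0111] (154.70901639344262, 131.33811475409837)
conB [  0.6592   0.0078  82.3095 166.7333 133.54  ] (253.88518119842124, 142.5952637244349)
conB [  0.5936   0.0155  82.1551 157.7311  10.1356] (119.08940397350993, 214.69867549668874)
conB [  0.5947   0.0211  82.048  165.093    8.0884] (255.9927797833935, 215.15884476534296)
conA [  0.4467  -0.3114 101.9728  50.7897  14.2051] (369.96078431372547, 221.11764705882354) 51
conA [  0.4432  -0.2985 106.3807  72.5187  18.4867] (26.592198581560282, 112.73226950354609) 564
```

```bash
python3 - <<'E'
from h import *
o=down(np.pi/2)
for n,p in [('C',(.62,.22,.26)),('D',(.62,-.12,.26)),('E',(.47,-.2,.2)),('F',(.47,-.12,.2))]:
    env.movep(p,o); w=save('wrist',n);M=cv2.Rodrigues(np.array(w['rvec'],float))[0];print(n,-M.T@np.array(w['tvec']).ravel(),M[2],env.read_state()['time'])
a=[cv2.resize(cv2.imread(f'pics/{i}.png'),(400,300),interpolation=cv2.INTER_AREA) for i in 'CDEF']
cv2.imwrite('pics/cdef.png',np.vstack([np.hstack(a[:2]),np.hstack(a[2:])]))
E
```

```text
C [0.53690513 0.21885804 0.43786882] [ 0.28139104 -0.00132486 -0.95959227] 3.9833
D [ 0.53744464 -0.11823886  0.43786615] [ 0.2820932   0.00281265 -0.95938288] 5.3167
E [ 0.38891814 -0.19913463  0.37825085] [ 0.28440121  0.00125747 -0.95870453] 6.1167
F [ 0.38865222 -0.11824324  0.37804822] [ 0.28334058  0.00217313 -0.95901689] 6.5833
```

View pics/cdef.png

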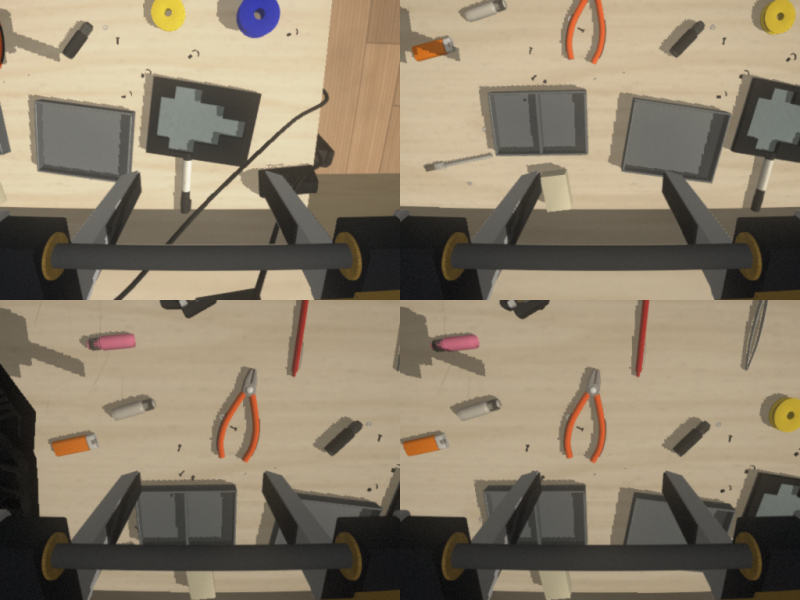

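In the C–F grid (multiply by 1.28 for full px):
- C: foam about (203,122), open tray (85,138).
- D: two-bay tray (137,122), open tray (272,138).
- E and F: cutters (238,415), nose up (251,372).
- E: silver connector (132,408). F: black connector (288,438).

Next come the poses and heights.

```bash
python3 - <<'E'
from m import *
np.set_printoptions(precision=4,suppress=True)
V={f:load(f) for f in('top0','w0','w1','C','D','E','F')}
k=1.28
def quad(m):
    h=cv2.convexHull(cont(m).astype(np.float32));b=cv2.approxPolyN(h,4)[0] if hasattr(cv2,'approxPolyN') else cv2.boxPoints(cv2.minAreaRect(h))
    b=b.astype(float);g=b.mean(0);return b[np.argsort(np.arctan2(*(b-g).T))]
def show(n,a,sa,b,sb,z):
    q=[]
    for f,sd in((a,sa),(b,sb)):
        m=comp(grey(V[f],k=7),sd);print(n,f,'rect',np.array(rect(V[f],cont(m),z)),m.sum());q.append(quad(m))
    for u,v in zip(*q):
        try:
            p,e=tri(V[a],u,V[b],v);print('  corner',u,v,p,round(e,4))
        except Exception as ex:print(ex)
show('foam','C',(165*k,130*k),'w0',(240,240),.014)
show('open','D',(272*k,138*k),'C',(85*k,138*k),.022)
show('2bay','D',(110*k,122*k),'w1',(65,235),.022)
def cen(m): M=cv2.moments(m,True);return M['m10']/M['m00'],M['m01']/M['m00']
F={}
F['bl']=lambda c:(abs(hsv(c)[...,0]-118)<14)&(hsv(c)[...,1]>130)
F['ye']=lambda c:(abs(hsv(c)[...,0]-26)<6)&(hsv(c)[...,1]>150)
F['or']=lambda c:(abs(hsv(c)[...,0]-8)<7)&(hsv(c)[...,1]>150)
F['bk']=lambda c:(c['pixels'].max(2)<85)&(grey(c,95,18,1)>0)
F['si']=lambda c:(hsv(c)[...,1]<45)&(c['pixels'].max(2)>70)
for n,f,v,z in [('spool','bl',[('w0',(320,119)),('w1',(463,120))],.029),('reel','ye',[('w0',(218,115)),('w1',(364,115))],.014),
 ('hanL','or',[('E',(225*k,125*k)),('F',(570*k-512,125*k))],.01),('hanR','or',[('E',(255*k,125*k)),('F',(600*k-512,125*k))],.01),
 ('conB','bk',[('w0',(114,142)),('F',(288*k,138*k)),('C',(76*k,38*k))],.0095),('conA','si',[('E',(128*k,108*k)),('F',(475*k-512,108*k))],.0095),('nose','si',[('E',(251*k,76*k)),('F',(594*k-512,76*k))],.007)]:
    cs=[]
    for g,sd in v:
        m=comp(F[f](V[g]),sd);cs.append(cen(m));print(n,g,np.array(rect(V[g],cont(m),z)),m.sum(),'seed',np.round(sd),'cen',np.round(cs[-1]))
    print('   tri',tri(V[v[0][0]],cs[0],V[v[1][0]],cs[1]))
# cutters axis extents
for g,dx in (('E',0),('F',-512)):
    c=V[g];o=np.vstack([onz(c,cont(comp(F['or'](c),(x*k+(0 if g=="E" else -512),125*k))),.01)for x in ((225,255)if g=='E' else (570,600))])
    m=comp(F['si'](c),((251 if g=='E' else 594)*k+dx,76*k));s=onz(c,cont(m),.007)
    t=s[s[:,0].argmin()];h=o[:,:2];print(g,'tip',t,'tail x',o[:,0].max())
E
```

```text
foam C rect [  0.6246   0.218   80.892  178.2551 134.4354] 12942
foam w0 rect [  0.6228   0.2183  80.9439 178.8809 139.0997] 9905
  corner [196.5134  96.123 ] [200.8791 181.0583] [0.5431 0.1389 0.003 ] 0.0003
  corner [185.7504 198.3715] [190.852  268.7954] [0.6773 0.1201 0.0204] 0.0005
  corner [313.3437 212.9536] [305.5191 279.7161] [0.7024 0.297  0.0104] 0.001
  corner [334.0369 119.8339] [323.6487 199.9459] [ 0.5742  0.321  -0.0039] 0.0001
open D rect [  0.7986  -0.128   91.0606 894.2801 433.5484] 49139
open C rect [  0.7942   0.2044  91.0915 893.78   439.7454] 50525
  corner [  0. 268.] [ 51.0964 106.4206] [0.4819 0.1504 0.5534] 0.2621
  corner [  0.     383.3513] [-35.9738 383.4619] [ 2.7378 -2.1578 -1.4275] 0.0208
  corner [591.7307 381.4787] [511.    381.731] [ 1.5213  1.1182 -0.3958] 0.0254
  corner [380.2369  86.8133] [511.     246.3913] [ 0.4622 -0.1255  0.7035] 0.2314
2bay D rect [  0.623   -0.2225  90.8777 161.8327 110.2454] 10094
2bay w1 rect [  0.7301   0.0119  91.041  937.019  375.9405] 53276
  corner [110.4222 116.9551] [  0.     199.1864] [ 0.551  -0.2784  0.101 ] 0
[... 1559 characters left out ...]
([0.4885, 0.0165, 0.0133]), np.float64(0.005602500492505802))
conA E [  0.4454  -0.3065 104.5693  49.6562  16.3683] 273 seed [164. 138.] cen [165. 141.]
conA F [  0.4449  -0.3037 104.1032  48.4281  16.315 ] 317 seed [ 96. 138.] cen [ 97. 142.]
   tri (array([ 0.4464, -0.3064,  0.0028]), np.float64(0.00011664462240602932))
nose E [  0.4064  -0.1277 163.5588  36.3381  18.3901] 350 seed [321.  97.] cen [320. 107.]
nose F [  0.4064  -0.13   176.9091  36.5226  17.0839] 343 seed [248.  97.] cen [248. 108.]
   tri (array([ 0.4076, -0.1293,  0.0078]), np.float64(0.00016455571037421967))
E tip [ 0.3876 -0.128   0.007 ] tail x 0.524946870775851
F tip [ 0.3885 -0.1233  0.007 ] tail x 0.5243021995773278
```

Cutters: origin (0.4545,-0.138), nose direction 169.6°, handle heights by triangulation about 6–9 mm (mid-body). The foam needs rotating by about −89°. I'll refine the pocket from its grey floor, check the place heights, and pick the cutters.

```bash
cat > a.py <<'E'
from m import *
def st(): return env.read_state()
def go(p,deg):
    """joint move, choosing the half-turn that moves the joints least"""
    q0=np.array(st()['joint_pos']);c=[]
    for s in(0,180):
        q=env.solve_ik(p,down(np.radians(deg+s)))
        if q is not None:c.append((np.abs(np.array(q)-q0).max(),deg+s))
    env.movep(p,down(np.radians(min(c)[1])))
def pick(x,y,deg,z,force,opening=.094,hover=.10,lift=.13):
    env.move_gripper(opening); go((x,y,hover),deg)
    r=env.servo_line((x,y,z),.12,stop_force=12)
    env.move_gripper(0.0,force); s=st(); print('pick stop',r,'z',round(s['ee_pos'][2],4),'w',s['gripper_width'],'f',s['grip_force'])
    env.servo_line((x,y,lift),.2); s=st(); print('lifted w',s['gripper_width'],s['grip_force'],'t',s['time'])
def place(x,y,deg,z,opening,hover=.13,force=10,release=True):
    go((x,y,hover),deg); env.servo_line((x,y,z+.03),.2)
    r=env.servo_line((x,y,z),.05,stop_force=force); s=st(); print('place stop',r,s['ee_pos'],s['ft_force'])
    if release:
        env.move_gripper(opening); env.servo_line((x,y,hover),.2); print('t',st()['time'])
E
python3 - <<'E'
from a import *
np.set_printoptions(precision=4,suppress=True)
V={f:load(f) for f in('top0','w0','w1','C','D')}
def floor(c,sd):
    p=c['pixels'].astype(int);m=(p.max(2)>75)&(p.max(2)-p.min(2)<30)&(p[...,0]-p[...,2]<8)
    return comp(cv2.morphologyEx(m.astype(np.uint8),cv2.MORPH_OPEN,np.ones((2,2))),sd)
cs=[]
for f,sd in(('C',(255,155)),('w0',(250,230)),('top0',(195,155))):
    m=floor(V[f],sd);M=cv2.moments(m,True);cs.append((M['m10']/M['m00'],M['m01']/M['m00']));print(f,np.array(rect(V[f],cont(m),.004)),m.sum(),cs[-1])
print('floor tri',tri(V['C'],cs[0],V['top0'],cs[2]),tri(V['C'],cs[0],V['w0'],cs[1]))
def quad(f,sd,k):
    b=cv2.boxPoints(cv2.minAreaRect(cont(comp(grey(V[f],k=k),sd)).astype(np.float32)));return b.mean(0)
print('open tri',tri(V['w1'],quad('w1',(245,250),7),V['top0'],quad('top0',(255,144),3)))
print('2bay tri',tri(V['D'],quad('D',(141,156),7),V['top0'],quad('top0',(325,157),3)))
pick(.484,-.1434,79.6,.003,25)
E
```

```text
C [  0.6243   0.2193  81.4476 150.1479 111.9318] 5659 (248.2792012723096, 155.2124050185545)
w0 [  0.6255   0.2192  81.1917 149.2693 108.6381] 3963 (246.2437547312642, 231.29497855160233)
top0 [  0.6265   0.1976  51.7598 137.1921  97.5593] 869 (186.70195627157653, 155.3705408515535)
floor tri (array([ 0.6332,  0.2034, -0.0558]), np.float64(0.0008970622065949994)) (array([0.6204, 0.205 , 0.0076]), np.float64(0.0009557744296322988))
open tri (array([ 0.6619,  0.0087, -0.0046]), np.float64(0.0036193663190505444))
2bay tri (array([ 0.6144, -0.2161,  0.0551]), np.float64(0.0016192208601489464))
pick stop False z 0.0031 w 0.058767902014411295 f 24.99914277170319
lifted w 0.058827425079276456 24.995392896817066 t 9.675
```

Pocket floor measures 150.1 × 111.9 mm at (0.6243,0.2193), nose direction 81.2°. Grip width is 58.8 mm, as expected. I'll check how the cutters sit in the grip with the wrist camera.

```bash
python3 - <<'E'
from a import *
c=save('wrist','G');s=st();p=np.array(s['ee_pos']);rz=R.from_rotvec(s['tool_rot']).as_matrix();print(p,rz[:,0],rz[:,1])
u=np.array([np.cos(np.radians(169.6)),np.sin(np.radians(169.6))]);w=np.array([-u[1],u[0]])
for z in(.13,.135):
  for nm,m in(('or',(abs(hsv(c)[...,0]-8)<7)&(hsv(c)[...,1]>150)),):
    n,l,sx,ce=cv2.connectedComponentsWithStats(m.astype(np.uint8))
    for i in range(1,n):
        if sx[i,4]>150:
            q=onz(c,cont((l==i).astype(np.uint8)),z)[:,:2]-p[:2];print(z,sx[i],'along',(q@u).min().round(4),(q@u).max().round(4),'lat',(q@w).min().round(4),(q@w).max().round(4))
for al in(.09,.095,.1,.105):pass
E
```

```text
[ 0.48296916 -0.14306198  0.12882998] [-0.98358887  0.18040756  0.00245731] [1.80408544e-01 9.83591746e-01 1.83504845e-04]
0.13 [317   0  12  72 502] along 0.0928 0.1268 lat -0.0363 -0.0295
0.13 [ 264  125   45  172 2713] along -0.0425 0.0648 lat -0.0306 -0.0034
0.13 [ 207  126   45  171 2751] along -0.0425 0.0643 lat 0.0037 0.0304
0.13 [  0 221  45  36 950] along -0.0159 0.0084 lat 0.1316 0.1634
0.135 [317   0  12  72 502] along 0.0925 0.1255 lat -0.0353 -0.0286
0.135 [ 264  125   45  172 2713] along -0.039 0.0653 lat -0.0298 -0.0033
0.135 [ 207  126   45  171 2751] along -0.039 0.0648 lat 0.0036 0.0295
0.135 [  0 221  45  36 950] along -0.0131 0.0105 lat 0.1279 0.1588
```

View pics/G.png

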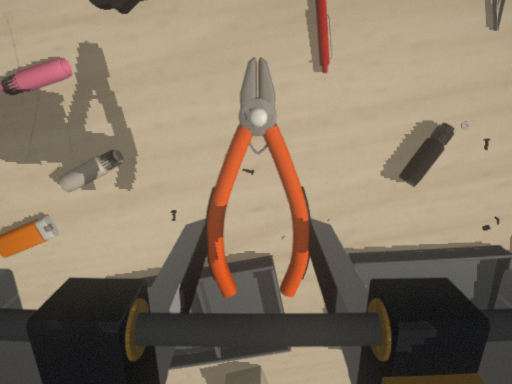

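The cutters sit symmetric in the grip, with the handle ends 40 mm behind the grasp point and the nose at (257,58), so they are held as planned. Seating them next.

```bash
python3 - <<'E'
from a import *
x,y=.6197,.1897;o=down(np.radians(-8.8))
env.movep((x,y,.13),o);env.servo_line((x,y,.035),.2)
r=env.servo_line((x,y,.0068),.04,stop_force=12);s=st();print(r,s['ee_pos'],s['ft_force'],s['time'])
if s['ee_pos'][2]<.0105:
    env.move_gripper(.074);env.wait(.2);env.servo_line((x,y,.14),.2);save('wrist','H');save('top','Ht')
E
```

```text
True [0.61906946 0.18971589 0.00707139] [-1.05136589  0.74792242  4.99858048] 12.5833
```

View pics/H.png

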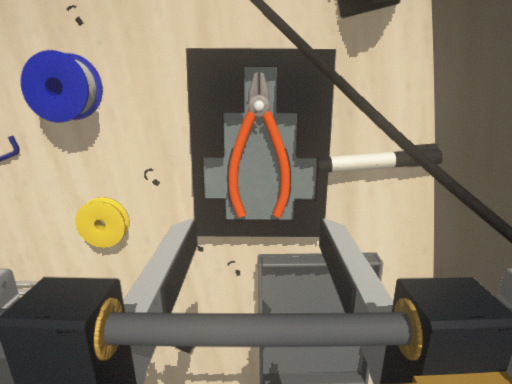

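The image shows the cutters seated in the pocket at (259,150), nose in the narrow slot. Contact came at z = 0.0071, which is 4 mm floor plus 3 mm, so they are home. Spool and reel next.

```bash
python3 - <<'E'
from a import *
pick(.453,.3035,-8,.004,30)
place(.6576,.050,-8,.0085,.078)
pick(.448,.1660,-8,.003,8)
place(.6464,-.029,-8,.0072,.068)
go((.60,-.03,.24),90);save('wrist','I')
E
```

```text
pick stop False z 0.0042 w 0.05923463383924361 f 30.00051540882623
lifted w 0.058683336530634504 29.99962403207462 t 17.9167
place stop True [0.65654909 0.05016779 0.00795967] [-1.42076073 -0.0702657   4.92236823]
t 21.6583
pick stop False z 0.003 w 0.04844536215416878 f 7.928434672330695
lifted w 0.04870969963318585 7.949608481793575 t 25.6083
place stop True [ 0.64560225 -0.0288027   0.00664307] [-0.86838519 -0.30928831  5.51753962]
t 29.225
```

View pics/I.png

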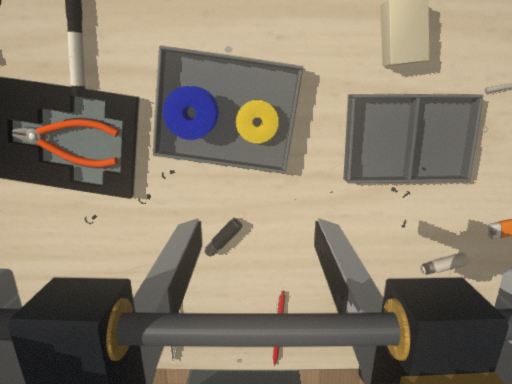

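Spool at (190,113) and reel at (257,121) both lie flat in the open tray, and the cutters are undisturbed at (70,145). Connectors next.

```bash
python3 - <<'E'
from a import *
pick(.443,-.2985,15,.003,15,.06)
place(.6236,-.262,90.9,.0075,.036)
pick(.485,.017,48.5,.003,15,.06)
place(.6224,-.183,90.9,.0075,.036)
go((.50,-.05,.26),90);env.wait(.3);save('wrist','J');save('top','Jt')
t=cv2.imread('pics/Jt.png')[100:240,90:420];w=cv2.imread('pics/J.png')
cv2.imwrite('pics/J2.png',np.vstack([cv2.resize(t,(560,238),interpolation=cv2.INTER_CUBIC),cv2.resize(w,(560,360))]))
E
```

```text
pick stop False z 0.003 w 0.018573163115692706 f 14.998488575220108
lifted w 0.018552292560756207 14.998397380113602 t 34.5167
place stop True [ 0.62295893 -0.26142449  0.00686262] [ 0.26691929 -0.0746298   4.54163079]
t 37.7667
pick stop False z 0.0031 w 0.01843574927627155 f 15.000198930501938
lifted w 0.018970967369506233 14.99995082616806 t 41.9917
place stop True [ 0.62167256 -0.18263306  0.00694311] [-0.31168478  0.22661155  4.78354766]
t 45.4417
```

View pics/J2.png

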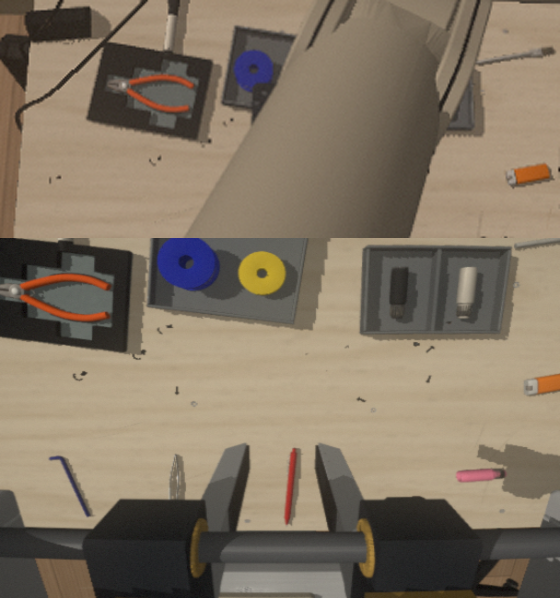

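The wrist picture shows the black connector at (399,290) and the silver one at (467,290), one in each bay. The spool, reel and cutters are still in place, and the pink look-alike is untouched. Handing in.

```bash
python3 -c "
from cell import env
print(env.close_job())"
```

```text
the job is handed in; nothing more can be done
None
```

I handed the job in at about 46 s on the robot clock: the cutters are seated in the foam pocket, the spool and braid reel lie flat side by side in the open tray, and the silver and black connectors lie one in each bay.

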